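Check the stickers under the date tins and sort them

ROBOT

A 7-joint arm with a two-finger parallel gripper is mounted at the origin on the work surface. World frame = base frame: x ahead of the robot, y to its left, z up, the work surface at z = 0. Lengths are in m, angles in rad, forces in N, time in s.
With the tool pointing down it reaches from about 0.4 to 0.85 m from the base axis. Payload 10.4 kg.
Tool frame: the origin (TCP) lies midway between the tips of the shut fingers; the grasp point (between the pads) lies manip.pinch_z behind it (manip.pinch_z is the distance from the TCP to the grasp point, in m); z points along the fingers, y is the direction in which the jaws open and shut (so a half turn about z gives the same grasp; the last joint's range is limited). The gripper opens to 85 mm and grips with 20 to 120 N. Pads are 22 mm wide; open, the fingers measure 114 mm over their backs; the gripper's body (76 mm by 85 mm) begins 54 mm behind the grasp point. The pads swing forward as they close: fully open they stand 13 mm farther back than shut.
Start: joints at [1.128, 0.332, -0.065, 1.46, 0.022, 1.35, -0.088], TCP at [0.255, -0.571, 0.231] pointing down, gripper open.
Joint ranges: [-2.6, 2.6], [-0.5, 2.12], [-1.47, 1.34], [0.16, 2.42], [-1.27, 4.41], [0.06, 2.06], [-2.6, 2.6]. Speed limits (rad/s): [2.22, 2.22, 2.79, 2.79, 3.14, 3.14, 3.14].

INTERFACE

Orientations are given as a unit quaternion [x, y, z, w].
In Python, from workcell import manip gives the robot as it stands.
- The arm moves only by the shell command python3 -m handwheel 'ROWS' [FORCE]. ROWS is JSON, a list that holds one entry, the list of rows, each a list of 7 numbers: the shift along the tool's x, y, z in m, then the turn, a rotation vector about the tool's x, y, z in rad, then the finger opening in m, from 0 to 0.0854. In form: [[[tx, ty, tz, ax, ay, az, claw], ...]]. A call has 1 to 8 rows; each row is the pose to reach, as a shift and turn from the pose commanded when the call began, along the tool's axes at that moment; what a row does not reach only later rows make up. A row lasts 1/8 s, in which the tool goes at most 62.5 mm and 10.7 degrees, less where a joint would pass 70% of its speed; a pose out of reach is approached as far as the arm can. A call with a gripper value outside its range is refused whole. The fingers move at their own pace and stop on an object; FORCE is the grip in N (left out, the last holds). Time passes only in rows, so rows that repeat a pose let the fingers close. It gives the time, the measured TCP pose, the force and the opening at its end, in the units of the state.
- manip.get_obs(): the state, without advancing time (a new reading comes with each control period).
- manip.camera(name): name is "side" or "top"; returns the picture (420x560x3 uint8, blue, green, red); there is no depth.
- manip.calibration(name): a dict with "fx", "fy", "cx", "cy" (pixels), "view" (4x4, takes a point from world to camera coordinates). Camera axes: x right, y up, looking along -z (the intrinsics and any distortion apply to the point x, -y, -z); pixel columns grow to the right and rows downward; lengths in m; the calibration is good to about 2 mm. A picture is of the moment at which its call begins. calibration takes no time and is no camera call.
- manip.hand_in(): hands the job in, once; it reports no verdict.
The state is a dict: "clock": time; "joint_pos": joint angles; "joint_velocities": joint speeds; "tau": joint torques, N m; "position": TCP position; "ee_rot": TCP orientation; "ft_force": force on the tool from outside, world axes, zero at the start; "torque": the same for the moment, N m; "grip_width": opening from 0.0 (shut) to 1.0 (fully open).
Only numpy, scipy, OpenCV 4.12 (cv2) and the standard library are available. Lean on these libraries where they do the work, as an engineer would, in place of code of your own. Each camera call takes 0.05 s, during which the arm holds its last target.

TASK

One of the two tins in the stand is fresh and one is out of date; only the sticker on the base tells (green is fresh, red is old). One tin at a time, lift it out, tip it until its base looks upward, clearly past level, and hold it there a moment to read the sticker; then lay a fresh tin down flat on its side inside the round tray without dropping it, or drop an old one in the waste bin, before you move on to the next. Look under both, and leave the date box, the pot and the cup holder where they are.

Things in the scene. Friction and masses are not known exactly. Their poses are not given: they have to be found in the camera images.
- tin_fresh: closed oblong tin, teal with brass lid, 42 (own x) by 46 (own y) by 76 mm (own z, base to lid), about 0.12 kg. A round green sticker, 26 mm, is on its base, hidden in the stand: fresh: it belongs on the tray. Else both tins look alike; either may be on either side. Origin: centre of base. In the stand it leans 45 degrees: own z points half up, half along the stand's -x; own y lies along the stand's y
- tin_fresh_mid (a point): centre of the green-marked tin, 38 mm from its base
- tin_old: closed oblong tin, teal with brass lid, 42 (own x) by 46 (own y) by 76 mm (own z, base to lid), about 0.12 kg. A round red sticker, 26 mm, is on its base, hidden in the stand: out of date: it belongs in the bin. Else both tins look alike; either may be on either side. Origin: centre of base. In the stand it leans 45 degrees: own z points half up, half along the stand's -x; own y lies along the stand's y
- tin_old_mid (a point): centre of the red-marked tin, 38 mm from its base
- stand: fixed plastic stand, base 130 (x) by 190 (y) mm, for two tins 110 mm apart in its y (64 mm gap). Each leans with its back on a 45-degree strip and its base on a ledge square to it, both 36 mm wide: narrower than the tin, so the sides 46 mm apart stand free. Lids lean to its -x (roughly to the robot); bases face down and +x. A seated tin's centre is 87 mm up, its top 129 mm. Origin: under base
- tray: round silver tray, fixed, 242 mm across, flat floor of radius 114 mm whose surface is 4 mm above the table, rim 10 mm high. Origin: centre of its underside
- bin: square grey open-topped waste bin, fixed, 165 by 165 mm outside, 155 mm inside, 120 mm high, floor about 5 mm thick. Origin: centre of its underside
- date_box: closed walnut box with brass hinges, 112 by 142 mm, 54 mm high, loose, not to be disturbed. Origin: centre of its underside
- cardamom_pot: round steel pot with lid, 80 mm across, 98 mm high, loose, not to be disturbed. Origin: centre of its underside
- cup_pair: white plastic holder 80 by 130 mm with two glass cups side by side in it, 85 mm high, one loose piece, not to be disturbed. Origin: centre of its underside
There are look-alikes about, which are no part of the job. Leave any pink or purple look-alike of the tin_fresh alone. Leave any purple look-alike of the tin_old alone.

How it is judged:
By the outcome, as a careful person would: the job done as asked, in the order asked, and still so for the second after the job is handed in, with the robot touching nothing.
It also fails if it takes over 51 s, if anything falls off the work surface, if the arm or the gripper's body presses on something with over 40 N, if the wrist force passes 120 N, or if a joint passes its speed limit or range.

## Working session

There is one attempt and no reset: what is moved stays moved. The work goes in short steps, Python scripts to look and compute and a shell command to move; the robot and the scene stay as the last step left them, time stands still between calls to the robot, and variables do not carry over. Pictures are saved under pics/ and viewed, and the job is handed in when it is done.

```bash
ls; mkdir -p pics
python3 - <<'E'
from workcell import manip
import cv2, numpy as np
np.set_printoptions(precision=4,suppress=True)
for n in ("side","top"):
    cv2.imwrite(f"pics/{n}0.png",manip.camera(n)); print(n,manip.calibration(n))
print(manip.get_obs(), manip.pinch_z)
E
```

```text
pics
side {'fx': 511.4210730002372, 'fy': 511.4210730002372, 'cx': 282.08470379090124, 'cy': 206.88324930198445, 'view': array([[-0.8256, -0.5642,  0.0106,  0.4721],
       [ 0.3819, -0.5447,  0.7467, -0.2913],
       [-0.4155,  0.6205,  0.6651, -1.0002],
       [ 0.    ,  0.    ,  0.    ,  1.    ]])}
top {'fx': 419.2503303612128, 'fy': 419.2503303612128, 'cx': 275.96065656904307, 'cy': 213.00397563030467, 'view': array([[ 0.0149, -0.9999,  0.0077, -0.0193],
       [ 0.998 ,  0.0154,  0.0615, -0.5626],
       [-0.0616,  0.0068,  0.9981, -1.1056],
       [ 0.    ,  0.    ,  0.    ,  1.    ]])}
{'clock': 0.1, 'joint_pos': array([ 1.1284,  0.3328, -0.0647,  1.4609,  0.0216,  1.3499, -0.0885]), 'joint_velocities': array([-0.0017, -0.0005, -0.0019, -0.0017, -0.0008,  0.0015,  0.    ]), 'tau': array([  0.0005, -62.6751,   0.0488, -39.2431,   0.0164,   0.0069,
         0.    ]), 'position': array([ 0.2546, -0.5704,  0.2306]), 'ee_rot': array([ 0.978 ,  0.2084, -0.0001, -0.0006]), 'ft_force': array([-0.0286, -0.3755, -0.2148]), 'torque': array([ 0.0283, -0.0059,  0.019 ]), 'grip_width': 1.000298811745196} 0.0187
```

View pics/side0.png

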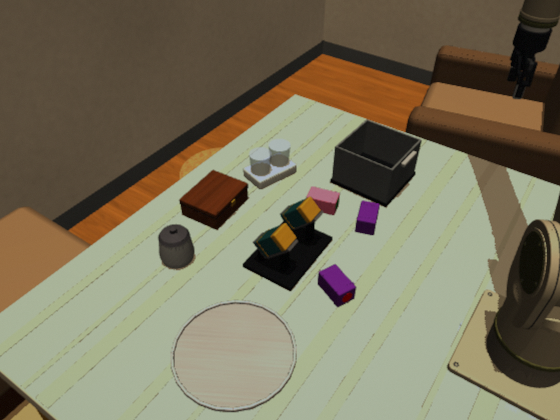

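View pics/top0.png

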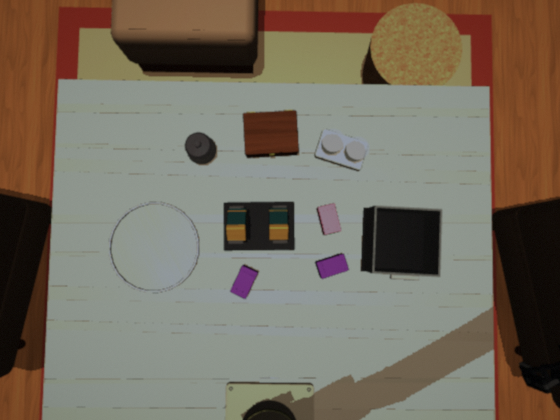

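The side picture shows the stand at about (290,250), with the tray at (235,352), the bin at (375,160) and the purple and pink look-alikes around them. In the top picture the tins are at (236,225) and (279,225), the tray at (155,247) and the bin at (407,241).

```bash
cat > h.py <<'E'
import cv2, numpy as np
from workcell import manip
from scipy.spatial.transform import Rotation as R
np.set_printoptions(precision=4,suppress=True)
def ray(n,px):
    c=manip.calibration(n); V=c['view']; Rm=V[:3,:3]; t=V[:3,3]
    d=np.array([(px[0]-c['cx'])/c['fx'],-(px[1]-c['cy'])/c['fy'],-1.])
    return -Rm.T@t, Rm.T@d
def onplane(n,px,z):
    o,d=ray(n,px); return o+d*(z-o[2])/d[2]
def tri(pa,pb):
    o1,d1=ray('top',pa);o2,d2=ray('side',pb)
    s=np.linalg.lstsq(np.c_[d1,-d2],o2-o1,rcond=None)[0]
    a=o1+s[0]*d1;b=o2+s[1]*d2; return (a+b)/2,np.linalg.norm(a-b)
def proj(n,p):
    c=manip.calibration(n); q=c['view'][:3,:3]@np.asarray(p)+c['view'][:3,3]
    return np.array([c['cx']+c['fx']*q[0]/-q[2], c['cy']-c['fy']*q[1]/-q[2]])
def blobs(mask,amin=30):
    n,l,s,c=cv2.connectedComponentsWithStats(mask.astype(np.uint8))
    return [(c[i],s[i]) for i in range(1,n) if s[i][4]>=amin]
E
python3 - <<'E'
from h import *
for n in('top','side'):
    im=cv2.imread(f'pics/{n}0.png'); h=cv2.cvtColor(im,cv2.COLOR_BGR2HSV)
    H,S,V=[h[...,i].astype(int) for i in range(3)]
    m=(H>=10)&(H<=24)&(S>150)&(V>90)
    t=(H>=75)&(H<=100)&(S>100)&(V<140)
    d=(V<45)
    x0,x1,y0,y1=(210,310,190,260) if n=='top' else (235,340,185,290)
    for nm,mm in(('brass',m),('teal',t),('dark',d)):
        k=np.zeros_like(mm);k[y0:y1,x0:x1]=mm[y0:y1,x0:x1]
        for c,s in blobs(k): print(n,nm,c,s)
    if n=='top':
        k=np.zeros_like(d,np.uint8);k[y0:y1,x0:x1]=(V<90)[y0:y1,x0:x1]|t[y0:y1,x0:x1]|m[y0:y1,x0:x1]
        cs,_=cv2.findContours(k,0,1); c=max(cs,key=cv2.contourArea); r=cv2.minAreaRect(c); print('stand rect',r)
        for p in cv2.boxPoints(r): print(onplane('top',p,0.006))
        # tray edge circle, bin
        for nm,a in(('tray',(100,210,190,300)),('bin',(355,450,195,285))):
            pass
    cr=im[y0:y1,x0:x1]; cv2.imwrite(f'pics/{n}z.png',cv2.resize(cr,None,fx=6,fy=6,interpolation=cv2.INTER_CUBIC)[:600,:800])
E
```

```text
top brass [235.3891 231.9782] [226 225  19  16 275]
top brass [278.4674 231.7971] [269 224  19  16 276]
top teal [236.2251 217.7853] [227 213  19  11 191]
top teal [278.2879 217.1061] [269 212  19  11 198]
top dark [259.641  224.8593] [ 224  202   70   48 2231]
stand rect ((259.0, 226.0), (48.0, 70.0), 90.0)
[0.5912 0.1303 0.006 ]
[ 0.5942 -0.0593  0.006 ]
[ 0.4645 -0.0608  0.006 ]
[0.4617 0.1274 0.006 ]
side brass [309.3571 208.3669] [297 197  24  25 308]
side brass [284.0845 235.5886] [271 223  25  27 367]
side teal [294.3463 216.    ] [285 202  21  25 257]
side teal [268.5604 243.0513] [258 228  22  27 273]
side dark [240.5311 197.548 ] [235 186  12  25 177]
side dark [288.4719 252.8548] [ 243  209   89   81 3162]
side dark [323.534  283.6699] [318 274  15  16 103]
```

Run:
```python
from h import *
im=cv2.imread('pics/top0.png'); cv2.imwrite('pics/trayz.png',cv2.resize(im[195:300,100:210],None,fx=5,fy=5)); cv2.imwrite('pics/binz.png',cv2.resize(im[195:285,350:450],None,fx=6,fy=6))
g=cv2.cvtColor(im,cv2.COLOR_BGR2GRAY)
c=cv2.HoughCircles(g[190:310,90:220],cv2.HOUGH_GRADIENT,1,50,param1=100,param2=15,minRadius=38,maxRadius=52); print(c)
for k in c[0][:2]: 
    p=(k[0]+90,k[1]+190); print(onplane('top',p,0.01), onplane('top',(p[0]+k[2],p[1]),0.01))
```

```text
[[[64.5 57.5 44.9]]]
[0.4658 0.3129 0.01  ] [0.4675 0.1929 0.01  ]
```

View pics/topz.png

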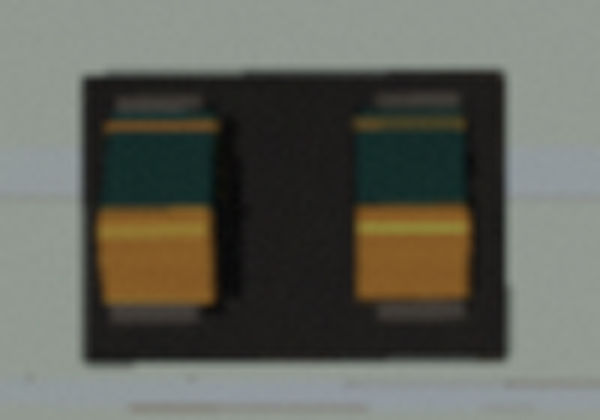

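View pics/sidez.png

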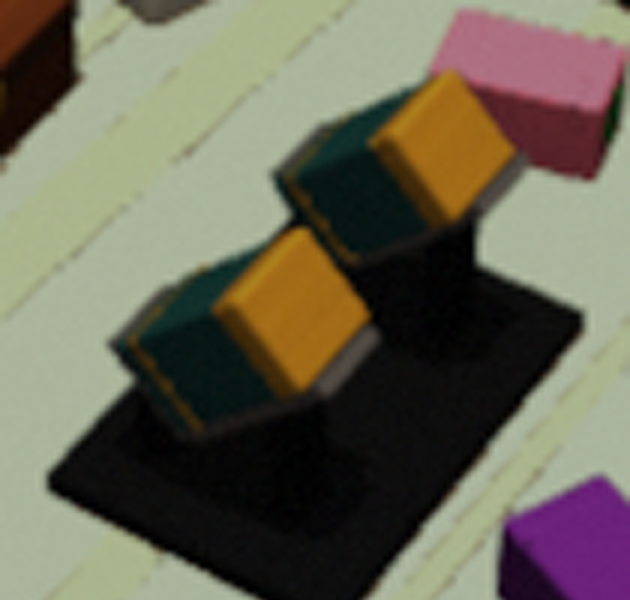

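View pics/binz.png

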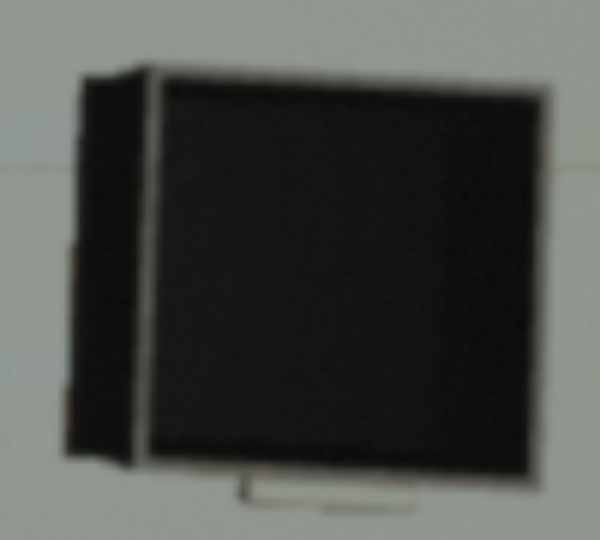

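Run:
```python
from h import *
L=[(102,232),(212,228)];Rr=[(357,228),(470,227)]
f=lambda p:(210+p[0]/6-.4,190+p[1]/6-.4)
for nm,t in(('L',L),('R',Rr)):
    P=[onplane('top',f(p),0.128) for p in t]; print(nm,P,'mid->centre',np.mean(P,0)+[.012,0,-.041])
# lid low edge (x=-42,z=.1 approx)
for nm,t in(('L',[(100,305),(215,303)]),('R',[(357,299),(468,300)])):
    P=[onplane('top',f(p),0.099) for p in t]; print(nm,P,'->centre',np.mean(P,0)+[.0417,0,-.012])
# side view cross check: lid face ridge ends
g=lambda p:(235+p[0]/6-.4,185+p[1]/6-.4)
print('L tri',tri(f((212,228)),g((218,308))),tri(f((102,232)),g((303,228))))
for y in(.089,-.021): print(proj('side',[.528,y,.087]),proj('top',[.528,y,.087]))
# stand bin
b=lambda p:(350+p[0]/6-.4,195+p[1]/6-.4)
for p in[(150,67),(548,88),(535,487),(137,465)]: print('bin rim',onplane('top',b(p),.12))
```

```text
L [array([0.5174, 0.1083, 0.128 ]), array([0.5196, 0.0642, 0.128 ])] mid->centre [0.5305 0.0862 0.087 ]
R [array([0.5205, 0.006 , 0.128 ]), array([ 0.5216, -0.0393,  0.128 ])] mid->centre [ 0.5331 -0.0167  0.087 ]
L [array([0.488 , 0.1116, 0.099 ]), array([0.4895, 0.0643, 0.099 ])] ->centre [0.5305 0.088  0.087 ]
R [array([0.492 , 0.0058, 0.099 ]), array([ 0.4923, -0.04  ,  0.099 ])] ->centre [ 0.5339 -0.0171  0.087 ]
L tri (array([0.5333, 0.075 , 0.0856]), np.float64(0.0297272764382679)) (array([0.5088, 0.1001, 0.1616]), np.float64(0.017838429188787946))
[276.0481 240.7296] [236.1808 224.5537]
[303.4176 212.6789] [280.0646 225.2203]
bin rim [ 0.5779 -0.2505  0.12  ]
bin rim [ 0.5718 -0.4127  0.12  ]
bin rim [ 0.4105 -0.406   0.12  ]
bin rim [ 0.417  -0.2453  0.12  ]
```

View pics/trayz.png

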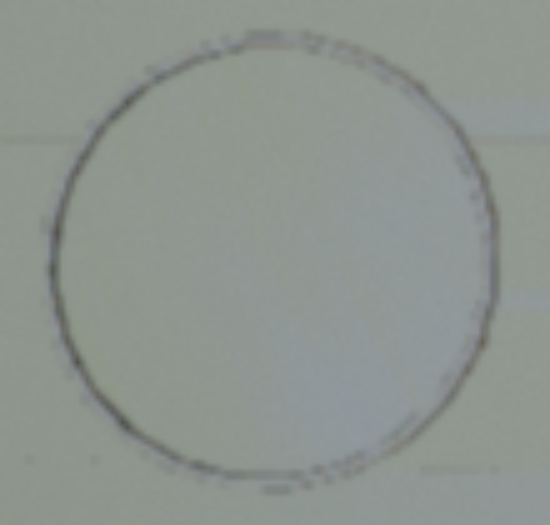

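The first side-view triangulation paired the wrong corners, since +y runs left and down in that view. I'll redo it with the right pairing.

```bash
cat >> h.py <<'E'
def Rtool(fwd_deg,yaw_deg=0):
    """tool down; fwd_deg tips fingers toward +x (negative: back to robot); yaw about world z"""
    return R.from_euler('z',yaw_deg,degrees=True)*R.from_euler('y',-fwd_deg,degrees=True)*R.from_quat([1,0,0,0])
def delta(p,Rt,cur=None):
    """shift+turn from measured tool pose to TCP p, R"""
    o=manip.get_obs(); p0,R0=(o['position'],R.from_quat(o['ee_rot'])) if cur is None else cur
    rv=(R0.inv()*Rt).as_rotvec()
    return R0.inv().apply(np.asarray(p)-p0), rv
def tcp(grasp,Rt): return np.asarray(grasp)+Rt.apply([0,0,manip.pinch_z])
def show(g,fwd,yaw=0):
    Rt=Rtool(fwd,yaw); s,rv=delta(tcp(g,Rt),Rt)
    print('shift',s.round(3),'turn',rv.round(3),'|deg',np.degrees(np.linalg.norm(rv)).round(1))
def st():
    o=manip.get_obs(); Rm=R.from_quat(o['ee_rot'])
    print('t',round(o['clock'],2),'tcp',o['position'],'grasp',o['position']-Rm.apply([0,0,manip.pinch_z]),'zaxis',Rm.apply([0,0,1]),'yaxis',Rm.apply([0,1,0]),'F',o['ft_force'],'w',round(o['grip_width']*85.4,1),'q',o['joint_pos'])
E
python3 - <<'E'
from h import *
print([d for d in dir(manip) if d[0]!='_'])
f=lambda p:(210+p[0]/6-.4,190+p[1]/6-.4)
g=lambda p:(235+p[0]/6-.4,185+p[1]/6-.4)
for a,b in(((102,232),(218,308)),((212,228),(303,228)),((357,228),(370,143)),((470,227),(452,72)),((100,305),(298,395)),((215,303),(372,315)),((357,299),(455,225)),((468,300),(517,155))):
    print(tri(f(a),g(b)))
Rt=Rtool(-25); print(Rt.as_matrix())
show([.532,.088,.20],-25); st()
E
```

```text
['MotionError', 'calibration', 'camera', 'get_obs', 'hand_in', 'pinch_z']
(array([0.5209, 0.1109, 0.123 ]), np.float64(0.008079406591978715))
(array([0.5204, 0.0648, 0.1262]), np.float64(0.0017034091095255153))
(array([0.5245, 0.0083, 0.123 ]), np.float64(0.008821712750319378))
(array([ 0.5225, -0.0389,  0.1256]), np.float64(0.001976248173171824))
(array([0.4892, 0.1122, 0.0999]), np.float64(0.002855260491197076))
(array([0.4902, 0.0647, 0.0997]), np.float64(0.001660374144896319))
(array([0.4923, 0.006 , 0.0975]), np.float64(0.0006833171209925255))
(array([ 0.4929, -0.0397,  0.0983]), np.float64(0.001239226544254126))
[[ 0.9063  0.     -0.4226]
 [ 0.     -1.     -0.    ]
 [-0.4226  0.     -0.9063]]
shift [ 0.514 -0.491  0.048] turn [ 0.09  -0.43   0.413] |deg 34.5
t 0.1 tcp [ 0.2546 -0.5704  0.2306] grasp [ 0.2546 -0.5704  0.2493] zaxis [-0.0005  0.0012 -1.    ] yaxis [ 0.4076 -0.9132 -0.0013] F [-0.0286 -0.3755 -0.2148] w 85.4 q [ 1.1284  0.3328 -0.0647  1.4609  0.0216  1.3499 -0.0885]
```

Left tin centre comes out at about (0.532, 0.088, 0.087) and right at (0.534, -0.017, 0.087). Widths of 46–47 mm match the given size. The 105 mm spacing is a little under the nominal 110 mm, which is within loose-seat and pixel error. I'll take the right tin first, coming in with the fingers leaned 25° back towards the robot.

Run:
```python
from h import *
show([.58,-.017,.27],-25,1.5)
```

```text
shift [ 0.515 -0.376 -0.022] turn [ 0.085 -0.43   0.388] |deg 33.5
```

```bash
python3 -m handwheel '[[[0.05,-0.03,-0.02,0.01,-0.05,0.05,0.085],[0.1,-0.07,-0.022,0.02,-0.1,0.1,0.085],[0.15,-0.11,-0.022,0.03,-0.15,0.15,0.085],[0.2,-0.146,-0.022,0.04,-0.2,0.2,0.085],[0.25,-0.182,-0.022,0.05,-0.25,0.25,0.085],[0.3,-0.219,-0.022,0.06,-0.3,0.3,0.085],[0.35,-0.255,-0.022,0.07,-0.37,0.35,0.085],[0.4,-0.292,-0.022,0.085,-0.43,0.388,0.085]]]' 50
python3 - <<'E'
from h import *
st(); show([.576,-.017,.18],-25,1.5)
E
```

```text
clock: 1.1
position: [0.5017, -0.1392, 0.2532]
ee_rot: [0.976, 0.012, -0.217, 0.004]
ft_force: [-0.1, -0.8, -1.3]
grip_width: 0.997
t 1.1 tcp [ 0.5017 -0.1392  0.2532] grasp [ 0.5096 -0.139   0.2702] zaxis [-0.4237 -0.0119 -0.9057] yaxis [ 0.0243 -0.9997  0.0018] F [-0.09   -0.81   -1.3385] w 85.2 q [ 0.375   0.4378 -0.331   1.3558  0.173   1.8076 -1.5012]
shift [ 0.101 -0.121  0.052] turn [ 0.001  0.001 -0.002] |deg 0.2
```

```bash
python3 -m handwheel '[[[0.03,-0.04,0,0,0,0,0.085],[0.06,-0.08,0.01,0,0,0,0.085],[0.101,-0.121,0.03,0,0,0,0.085],[0.101,-0.121,0.052,0,0,0,0.085],[0.101,-0.121,0.052,0,0,0,0.085]]]'
python3 - <<'E'
from h import *
st(); show([.5345,-.0175,.089],-25,1.5)
for n in('side','top'): cv2.imwrite(f'pics/{n}1.png',manip.camera(n))
a=cv2.imread('pics/side1.png')[120:300,200:380];b=cv2.imread('pics/top1.png')[160:280,190:330]
cv2.imwrite('pics/c1.png',np.hstack([cv2.resize(a,(400,400)),cv2.resize(b,(400,343)) if 0 else cv2.resize(b,(400,400))]))
E
```

```text
clock: 1.72
position: [0.5664, -0.0184, 0.1617]
ee_rot: [0.976, 0.013, -0.218, 0.003]
ft_force: [-0.2, 0.1, 1.2]
grip_width: 0.994
t 1.73 tcp [ 0.5664 -0.0184  0.1617] grasp [ 0.5743 -0.0182  0.1787] zaxis [-0.4253 -0.0122 -0.905 ] yaxis [ 0.0264 -0.9997  0.0011] F [-0.2007  0.0769  1.2251] w 84.9 q [ 0.2     0.6158 -0.3719  1.3004  0.1588  1.7007 -1.715 ]
shift [ 0.002 -0.002  0.098] turn [ 0.001  0.003 -0.   ] |deg 0.2
```

View pics/c1.png

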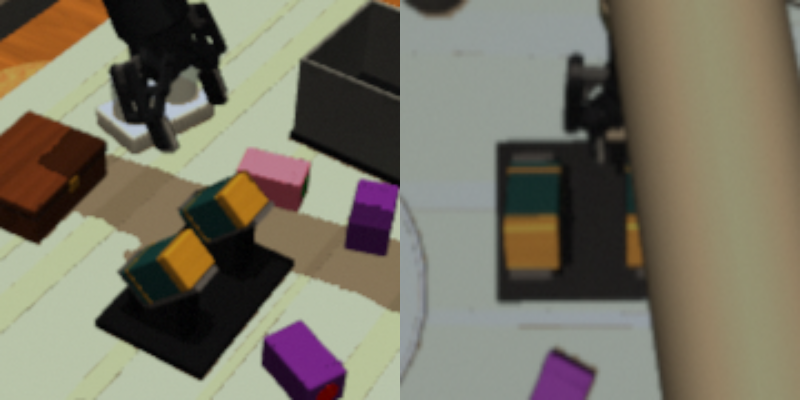

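The fingers are lined up to straddle the right tin. I'll advance along the tool axis and close.

```bash
python3 -m handwheel '[[[0.002,-0.002,0.03,0,0,0,0.085],[0.002,-0.002,0.06,0,0,0,0.085],[0.002,-0.002,0.08,0,0,0,0.085],[0.002,-0.002,0.098,0,0,0,0.085],[0.002,-0.002,0.098,0,0,0,0.07],[0.002,-0.002,0.098,0,0,0,0.055],[0.002,-0.002,0.098,0,0,0,0.035],[0.002,-0.002,0.098,0,0,0,0.035]]]' 50;python3 -m handwheel '[[[0,0,0,0,0,0,0.03],[0,0,0,0,0,0,0.03]]]' 50
python3 - <<'E'
from h import *
st()
cv2.imwrite('pics/s2.png',cv2.resize(manip.camera('side')[120:300,200:400],(600,540)))
E
```

```text
clock: 2.82
position: [0.529, -0.0173, 0.0749]
ee_rot: [0.977, 0.012, -0.215, 0.003]
ft_force: [2.0, 0.8, 5.1]
grip_width: 0.536
clock: 3.08
position: [0.5289, -0.0173, 0.0749]
ee_rot: [0.977, 0.012, -0.215, 0.003]
ft_force: [1.6, 1.0, 6.3]
grip_width: 0.533
t 3.08 tcp [ 0.5289 -0.0173  0.0749] grasp [ 0.5368 -0.0171  0.0918] zaxis [-0.4197 -0.0116 -0.9076] yaxis [ 0.0257 -0.9997  0.0008] F [1.5684 0.974  6.2791] w 45.6 q [ 0.2218  0.6179 -0.3752  1.4937  0.1687  1.5037 -1.7302]
```

View pics/s2.png

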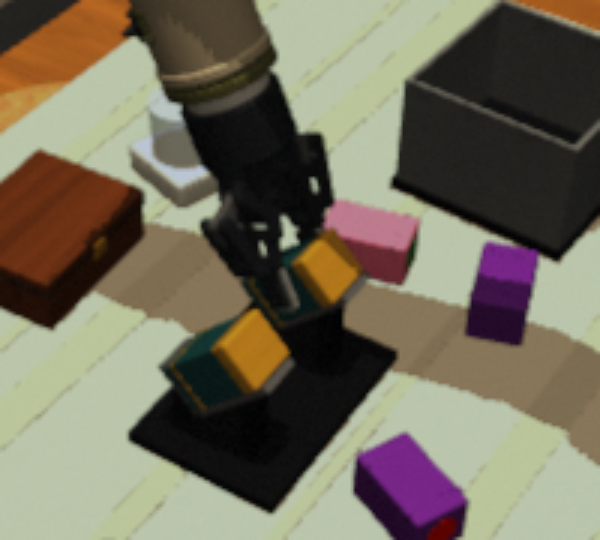

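The picture shows the right tin clasped at about (285,285), with the opening at 45.6 mm, which matches the tin. Next, lift it straight up.

```bash
python3 -m handwheel '[[[-0.008,0,-0.018,0,0,0,0.03],[-0.021,0,-0.045,0,0,0,0.03],[-0.042,0,-0.09,0,0,0,0.03],[-0.063,0,-0.136,0,0,0,0.03],[-0.076,0,-0.163,0,0,0,0.03],[-0.076,0,-0.163,0,0,0,0.03]]]' 50
python3 - <<'E'
from h import *
st(); show([.55,-.02,.29],58,1.5)
for f in (0,20,40): show([.55,-.02,.29],f,1.5)
E
```

```text
clock: 3.88
position: [0.5287, -0.0171, 0.2569]
ee_rot: [0.977, 0.012, -0.213, 0.003]
ft_force: [0.8, -0.1, -1.8]
grip_width: 0.529
t 3.88 tcp [ 0.5287 -0.0171  0.2569] grasp [ 0.5365 -0.0169  0.2738] zaxis [-0.417  -0.0117 -0.9088] yaxis [ 0.0258 -0.9997  0.0011] F [ 0.8287 -0.1361 -1.8451] w 45.2 q [ 0.2246  0.468  -0.3914  1.3124  0.1193  1.8215 -1.7067]
shift [ 0.024  0.003 -0.037] turn [ 0.001  1.443 -0.   ] |deg 82.7
shift [ 0.013  0.003 -0.022] turn [ 0.001  0.43  -0.001] |deg 24.7
shift [ 0.019  0.003 -0.026] turn [ 0.001  0.779 -0.   ] |deg 44.7
shift [ 0.022  0.003 -0.031] turn [ 0.001  1.128 -0.   ] |deg 64.7
```

```bash
python3 -m handwheel '[[[0.005,0,-0.01,0,0.17,0,0.03],[0.009,0.001,-0.015,0,0.35,0,0.03],[0.013,0.001,-0.022,0,0.52,0,0.03],[0.016,0.002,-0.025,0,0.7,0,0.03],[0.019,0.003,-0.027,0,0.87,0,0.03],[0.021,0.003,-0.03,0,1.05,0,0.03],[0.022,0.003,-0.032,0,1.22,0,0.03],[0.023,0.003,-0.035,0,1.38,0,0.03]]]' 50
python3 - <<'E'
from h import *
st(); show([.55,-.02,.29],58,1.5)
E
```

```text
clock: 4.88
position: [0.5623, -0.0205, 0.2752]
ee_rot: [0.889, 0.011, 0.457, -0.004]
ft_force: [0.8, 1.8, -0.9]
grip_width: 0.529
t 4.88 tcp [ 0.5623 -0.0205  0.2752] grasp [ 0.5471 -0.0208  0.2861] zaxis [ 0.8125  0.0179 -0.5827] yaxis [ 0.0235 -0.9997  0.002 ] F [ 0.8002  1.7686 -0.8952] w 45.2 q [ 0.2405 -0.367  -0.2529  2.3579 -0.3744  0.2014 -1.259 ]
shift [ 0.006 -0.001  0.   ] turn [0.003 0.063 0.   ] |deg 3.6
```

```bash
python3 -m handwheel '[[[0,0,0,0,0,0,0.03],[0,0,0,0,0,0,0.03],[0,0,0,0,0,0,0.03],[0,0,0,0,0,0,0.03],[0,0,0,0,0,0,0.03],[0,0,0,0,0,0,0.03],[0,0,0,0,0,0,0.03],[0,0,0,0,0,0,0.03]]]' 50
python3 - <<'E'
from h import *
st()
for n in('side','top'): cv2.imwrite(f'pics/{n}3.png',manip.camera(n))
a=cv2.imread('pics/side3.png')[60:300,180:420];b=cv2.imread('pics/top3.png')[140:280,190:330]
cv2.imwrite('pics/c3.png',np.hstack([cv2.resize(a,(400,400)),cv2.resize(b,(400,400))]))
E
```

```text
clock: 5.88
position: [0.5634, -0.0194, 0.2756]
ee_rot: [0.89, 0.012, 0.455, -0.005]
ft_force: [0.3, 0.9, -2.8]
grip_width: 0.531
t 5.88 tcp [ 0.5634 -0.0194  0.2756] grasp [ 0.5483 -0.0197  0.2865] zaxis [ 0.8099  0.0204 -0.5862] yaxis [ 0.0258 -0.9997  0.0009] F [ 0.2853  0.9387 -2.8175] w 45.4 q [ 0.241  -0.3632 -0.254   2.3518 -0.3708  0.2083 -1.2624]
```

View pics/c3.png

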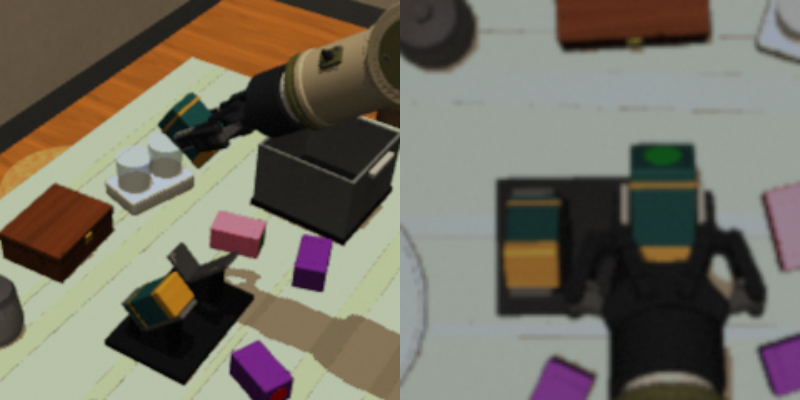

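The top view shows a green sticker at about (663,157) in the crop, and its aspect of roughly 0.52 means the base is about 33° above level. This tin is fresh, so it goes in the tray.

Run:
```python
from h import *
show([.52,.1,.27],20,12);show([.466,.313,.22],20,30);show([.466,.313,.14],20,30)
```

```text
shift [-0.039 -0.122 -0.014] turn [ 0.113 -0.594 -0.148] |deg 35.7
shift [-0.108 -0.338 -0.025] turn [ 0.305 -0.583 -0.403] |deg 44.2
shift [-0.173 -0.338  0.022] turn [ 0.305 -0.583 -0.403] |deg 44.2
```

```bash
python3 -m handwheel '[[[-0.01,-0.03,-0.004,0.03,-0.15,-0.04,0.03],[-0.02,-0.07,-0.008,0.06,-0.3,-0.08,0.03],[-0.03,-0.11,-0.012,0.1,-0.45,-0.12,0.03],[-0.045,-0.16,-0.015,0.14,-0.58,-0.18,0.03],[-0.065,-0.21,-0.018,0.19,-0.58,-0.25,0.03],[-0.085,-0.26,-0.02,0.24,-0.58,-0.32,0.03],[-0.12,-0.305,-0.015,0.28,-0.583,-0.37,0.03],[-0.15,-0.338,0,0.305,-0.583,-0.403,0.03]]]' 50
python3 - <<'E'
from h import *
st();show([.466,.313,.10],20,30);show([.466,.313,.06],20,30)
cv2.imwrite('pics/side4.png',manip.camera('side'))
cv2.imwrite('pics/c4.png',cv2.resize(cv2.imread('pics/side4.png')[120:420,100:400],(600,600)))
E
```

```text
clock: 6.98
position: [0.4664, 0.3182, 0.1537]
ee_rot: [0.951, 0.256, 0.169, -0.045]
ft_force: [1.4, -1.0, -1.6]
grip_width: 0.532
t 6.97 tcp [0.4664 0.3182 0.1537] grasp [0.4608 0.315  0.1713] zaxis [ 0.2973  0.1724 -0.9391] yaxis [ 0.5025 -0.8645  0.0004] F [ 1.3781 -1.0456 -1.5844] w 45.4 q [ 0.2074  0.1044 -0.9518  1.9923  0.2255  0.7548 -1.9098]
shift [-0.021  0.004  0.068] turn [-0.001 -0.002  0.003] |deg 0.2
shift [-0.035  0.004  0.106] turn [-0.001 -0.002  0.003] |deg 0.2
```

View pics/c4.png

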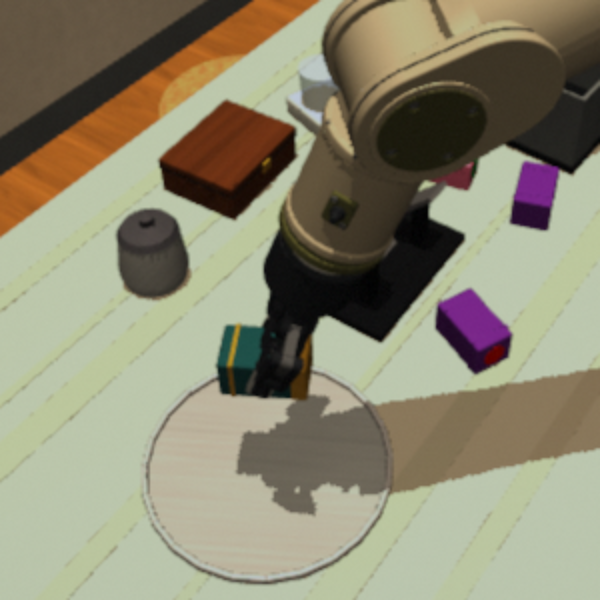

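Run:
```python
from h import *
c=np.array([.461,.315,.167])
for t in(-10,-5,0,5,10):
    u=np.array([np.cos(np.radians(t))*np.cos(np.radians(30)),np.cos(np.radians(t))*np.sin(np.radians(30)),np.sin(np.radians(t))])
    a,b=proj('side',c+.038*u),proj('side',c-.038*u); print(t,a,b,np.degrees(np.arctan2(b[1]-a[1],b[0]-a[0])))
cv2.imwrite('pics/z4.png',cv2.resize(cv2.imread('pics/side4.png')[270:330,195:275],(800,600),interpolation=cv2.INTER_CUBIC))
```

```text
-10 [212.2152 301.4985] [254.7246 299.651 ] -2.488525269304791
-5 [211.8172 300.303 ] [255.022  300.8621] 0.7414726736139016
0 [211.5804 299.1037] [255.1523 302.0651] 3.88819643260802
5 [211.5081 297.9097] [255.1159 303.2508] 6.982853164845133
10 [211.6018 296.7301] [254.9143 304.4104] 10.05528313868497
```

View pics/z4.png

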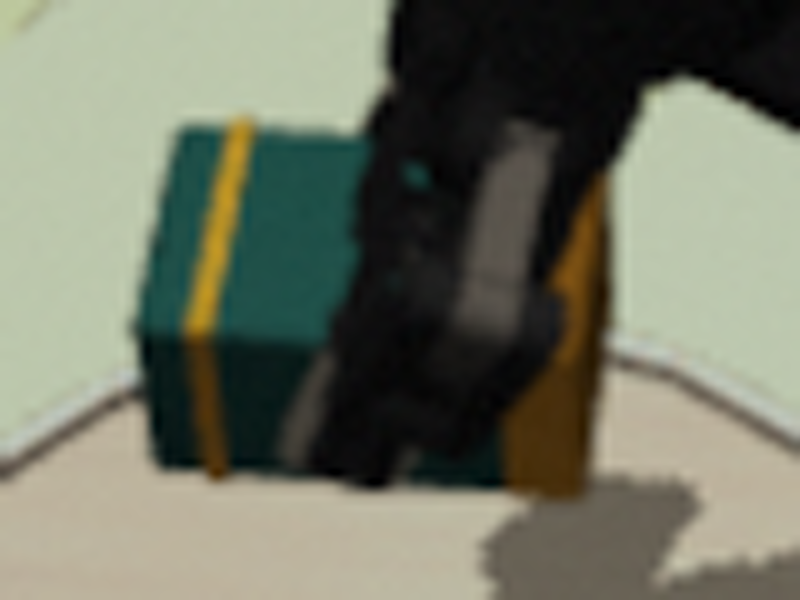

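Run:
```python
from h import *
g=np.array([.4608,.315,.1713]); u=np.array([np.cos(np.pi/6),.5,0]); n=np.array([-.5,np.cos(np.pi/6),0])
for d in(.021,.024,.027,.03):
    b=g+.023*n-[0,0,d]; print(d,proj('side',b+.038*u),proj('side',b-.038*u))
show([.466,.313,.06],20,30);show([.466,.313,.035],20,30)
```

```text
0.021 [210.0715 315.8739] [253.9405 318.9279]
0.024 [210.2158 316.9249] [253.9858 319.9766]
0.027 [210.3594 317.9713] [254.0309 321.0205]
0.03 [210.5023 319.0129] [254.0758 322.0597]
shift [-0.032  0.008  0.102] turn [-0.005  0.003  0.006] |deg 0.5
shift [-0.04   0.008  0.126] turn [-0.005  0.003  0.006] |deg 0.5
```

The tin is level in the grip: the edge slope of 3.86° equals the expected 3.89°. Its underside is about 24 mm below the grasp point. I'll lower it in steps and watch the force.

```bash
python3 -m handwheel '[[[-0.012,0.003,0.03,0,0,0,0.03],[-0.022,0.008,0.065,0,0,0,0.03],[-0.032,0.008,0.1,0,0,0,0.03],[-0.037,0.008,0.116,0,0,0,0.03],[-0.04,0.008,0.125,0,0,0,0.03],[-0.04,0.008,0.125,0,0,0,0.03]]]' 50
python3 - <<'E'
from h import *
st()
E
```

```text
clock: 7.78
position: [0.4753, 0.3118, 0.0225]
ee_rot: [0.951, 0.255, 0.167, -0.045]
ft_force: [0.3, -0.7, -0.1]
grip_width: 0.532
t 7.78 tcp [0.4753 0.3118 0.0225] grasp [0.4698 0.3086 0.0401] zaxis [ 0.2956  0.1707 -0.9399] yaxis [ 0.5002 -0.8659  0.0001] F [ 0.3319 -0.6506 -0.1059] w 45.4 q [ 0.0229  0.3412 -0.7844  2.0915  0.6124  0.5302 -2.2287]
```

```bash
python3 -m handwheel '[[[-0.001,0,0.004,0,0,0,0.03],[-0.003,0,0.008,0,0,0,0.03],[-0.003,0,0.008,0,0,0,0.03]]]' 50;  python3 -m handwheel '[[[-0.0007,0,0.0019,0,0,0,0.03],[-0.0007,0,0.0019,0,0,0,0.03]]]' 50
python3 - <<'E'
from h import *
st()
cv2.imwrite('pics/z5.png',cv2.resize(manip.camera('side')[320:380,195:275],(800,600),interpolation=cv2.INTER_CUBIC))
E
```

```text
clock: 8.15
position: [0.4752, 0.3115, 0.014]
ee_rot: [0.951, 0.255, 0.168, -0.045]
ft_force: [0.7, 0.3, -2.3]
grip_width: 0.529
clock: 8.4
position: [0.4758, 0.3121, 0.013]
ee_rot: [0.951, 0.255, 0.168, -0.045]
ft_force: [-4.9, -3.9, 8.9]
grip_width: 0.533
t 8.4 tcp [0.4758 0.3121 0.013 ] grasp [0.4702 0.3089 0.0305] zaxis [ 0.2975  0.171  -0.9393] yaxis [ 0.5003 -0.8659  0.0008] F [-4.8647 -3.8834  8.9157] w 45.5 q [ 0.0013  0.3572 -0.7627  2.0967  0.6465  0.5126 -2.2599]
```

View pics/z5.png

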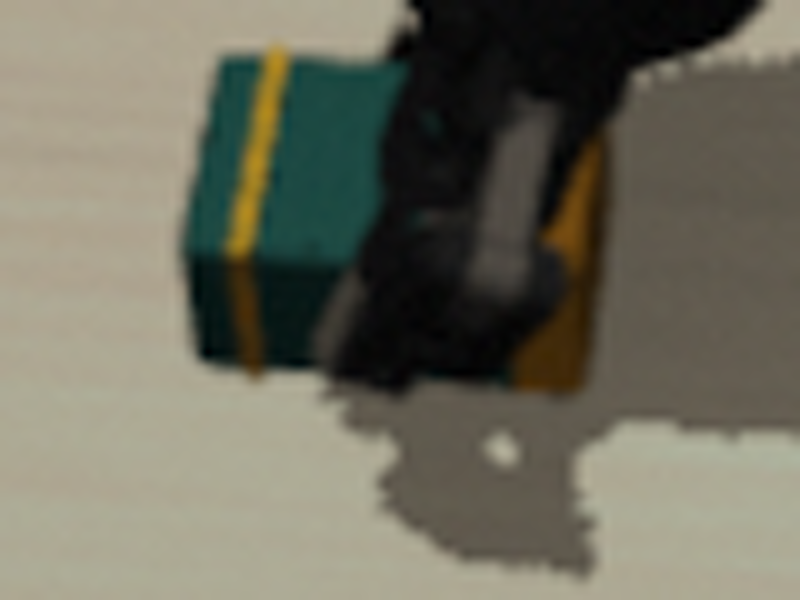

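Contact has been made: +9 N upward at grasp height 0.0305, which puts the tin's underside at the 4 mm floor. I'll open gently and back out along the tool axis.

```bash
python3 -m handwheel '[[[0,0,0,0,0,0,0.05],[0,0,0,0,0,0,0.06],[0,0,0,0,0,0,0.085],[0,0,0,0,0,0,0.085],[0,0,0,0,0,0,0.085]]]' 50
python3 - <<'E'
from h import *
st()
E
```

```text
clock: 9.07
position: [0.4753, 0.3117, 0.0121]
ee_rot: [0.951, 0.255, 0.168, -0.045]
ft_force: [-0.2, -0.4, 0.2]
grip_width: 0.995
t 9.07 tcp [0.4753 0.3117 0.0121] grasp [0.4698 0.3085 0.0297] zaxis [ 0.296   0.1707 -0.9398] yaxis [ 0.5002 -0.8659  0.0002] F [-0.2074 -0.4475  0.1917] w 84.9 q [ 0.0013  0.3585 -0.7623  2.0974  0.6464  0.5122 -2.2598]
```

```bash
python3 -m handwheel '[[[0,0,-0.02,0,0,0,0.085],[0,0,-0.06,0,0,0,0.085],[0,0,-0.11,0,0,0,0.085],[0,0,-0.17,0,0,0,0.085],[0,0,-0.22,0,0,0,0.085],[0,0,-0.22,0,0,0,0.085]]]' 50
python3 - <<'E'
from h import *
st(); show([.575,.12,.27],-25,1.5); show([.575,.0885,.18],-25,1.5)
for n in('side','top'): cv2.imwrite(f'pics/{n}6.png',manip.camera(n))
a=cv2.imread('pics/side6.png')[180:420,160:400];b=cv2.imread('pics/top6.png')[180:310,90:310]
cv2.imwrite('pics/c6.png',np.hstack([cv2.resize(a,(400,400)),cv2.resize(b,(400,400))]))
E
```

```text
clock: 9.82
position: [0.4115, 0.2747, 0.2236]
ee_rot: [0.95, 0.255, 0.172, -0.043]
ft_force: [-0.5, -0.7, -1.0]
grip_width: 0.995
t 9.82 tcp [0.4115 0.2747 0.2236] grasp [0.4058 0.2716 0.2411] zaxis [ 0.3054  0.1699 -0.9369] yaxis [ 0.4997 -0.8662  0.0058] F [-0.5179 -0.7486 -0.9995] w 85.0 q [ 0.3869 -0.2766 -0.9462  2.0544 -0.2526  0.9033 -1.5058]
shift [ 0.064  0.212 -0.006] turn [ 0.026 -0.778  0.51 ] |deg 53.3
shift [0.017 0.239 0.073] turn [ 0.026 -0.778  0.51 ] |deg 53.3
```

View pics/c6.png

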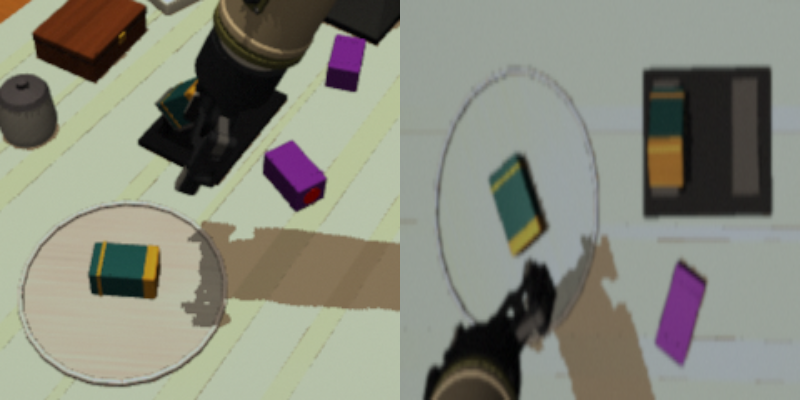

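The fresh tin lies flat in the tray, near (518,203) in the top crop, well inside the rim. The left tin still sits untouched in the stand, so I'll go to it next.

```bash
python3 -m handwheel '[[[0.01,0.03,-0.02,0.003,-0.14,0.09,0.085],[0.02,0.07,-0.03,0.007,-0.28,0.18,0.085],[0.03,0.11,-0.03,0.01,-0.42,0.28,0.085],[0.045,0.15,-0.02,0.015,-0.56,0.37,0.085],[0.06,0.19,-0.01,0.02,-0.68,0.45,0.085],[0.064,0.212,-0.006,0.026,-0.778,0.51,0.085],[0.064,0.212,-0.006,0.026,-0.778,0.51,0.085]]]' 50
python3 - <<'E'
from h import *
st(); show([.575,.0885,.178],-25,1.5)
im=manip.camera('side'); cv2.imwrite('pics/side7.png',im)
E
```

```text
clock: 10.8
position: [0.5676, 0.1182, 0.2401]
ee_rot: [0.974, 0.011, -0.226, 0.002]
ft_force: [-0.9, 1.2, -0.8]
grip_width: 0.998
t 10.8 tcp [0.5676 0.1182 0.2401] grasp [0.5758 0.1184 0.2569] zaxis [-0.4403 -0.0098 -0.8978] yaxis [ 0.0229 -0.9997 -0.0003] F [-0.8654  1.2291 -0.8066] w 85.2 q [ 0.2474  0.7163 -0.8438  1.1325  0.2995  1.8996 -2.074 ]
shift [0.034 0.03  0.071] turn [-0.002  0.02  -0.003] |deg 1.1
```

```bash
python3 -m handwheel '[[[0.015,0.015,0.03,0,0,0,0.085],[0.034,0.03,0.065,0,0.01,0,0.085],[0.034,0.03,0.071,0,0.015,0,0.085],[0.034,0.03,0.071,0,0.015,0,0.085]]]' 50
python3 - <<'E'
from h import *
st(); show([.533,.088,.089],-25,1.5)
for n in('side','top'): cv2.imwrite(f'pics/{n}8.png',manip.camera(n))
a=cv2.imread('pics/side8.png')[150:330,190:370];b=cv2.imread('pics/top8.png')[160:280,190:330]
cv2.imwrite('pics/c8.png',np.hstack([cv2.resize(a,(400,400)),cv2.resize(b,(400,400))]))
E
```

```text
clock: 11.35
position: [0.5667, 0.091, 0.1688]
ee_rot: [0.977, 0.014, -0.214, 0.002]
ft_force: [0.0, 0.5, 0.5]
grip_width: 0.995
t 11.35 tcp [0.5667 0.091  0.1688] grasp [0.5745 0.0912 0.1858] zaxis [-0.4174 -0.0101 -0.9087] yaxis [ 0.0279 -0.9996 -0.0017] F [0.0416 0.4724 0.4823] w 85.0 q [ 0.3107  0.7333 -0.8317  1.2606  0.3373  1.7528 -2.0316]
shift [0.003 0.002 0.105] turn [-0.001 -0.006  0.002] |deg 0.4
```

View pics/c8.png

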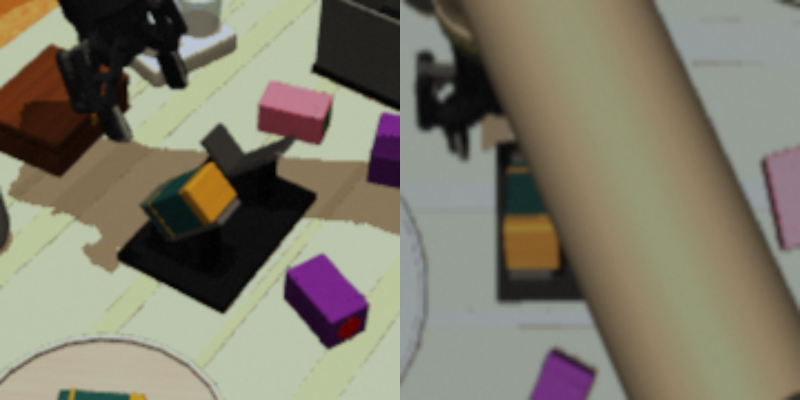

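The open fingers are lined up over the left tin and clear of everything else. I'll advance and close.

```bash
python3 -m handwheel '[[[0.003,0.002,0.03,0,0,0,0.085],[0.003,0.002,0.06,0,0,0,0.085],[0.003,0.002,0.085,0,0,0,0.085],[0.003,0.002,0.103,0,0,0,0.085],[0.003,0.002,0.103,0,0,0,0.07],[0.003,0.002,0.103,0,0,0,0.055],[0.003,0.002,0.103,0,0,0,0.035],[0.003,0.002,0.103,0,0,0,0.03]]]' 50;python3 -m handwheel '[[[0,0,0,0,0,0,0.03],[0,0,0,0,0,0,0.03]]]' 50
python3 - <<'E'
from h import *
st()
E
```

```text
clock: 12.45
position: [0.5281, 0.0872, 0.074]
ee_rot: [0.977, 0.013, -0.213, 0.002]
ft_force: [2.0, 0.7, 6.2]
grip_width: 0.529
clock: 12.7
position: [0.5281, 0.0872, 0.0741]
ee_rot: [0.977, 0.013, -0.213, 0.002]
ft_force: [1.9, 1.2, 6.4]
grip_width: 0.53
t 12.7 tcp [0.5281 0.0872 0.0741] grasp [0.5358 0.0874 0.0911] zaxis [-0.4158 -0.0095 -0.9094] yaxis [ 0.0261 -0.9997 -0.0014] F [1.8668 1.2128 6.4327] w 45.3 q [ 0.3567  0.7512 -0.8223  1.4642  0.3606  1.553  -2.0527]
```

Gripped at 45.3 mm. Next, lift.

```bash
python3 -m handwheel '[[[-0.008,0,-0.018,0,0,0,0.03],[-0.021,0,-0.045,0,0,0,0.03],[-0.042,0,-0.09,0,0,0,0.03],[-0.063,0,-0.136,0,0,0,0.03],[-0.076,0,-0.163,0,0,0,0.03],[-0.076,0,-0.163,0,0,0,0.03]]]' 50
python3 - <<'E'
from h import *
st(); show([.56,0.03,.29],58,1.5)
E
```

```text
clock: 13.45
position: [0.5268, 0.0872, 0.2558]
ee_rot: [0.977, 0.013, -0.212, 0.002]
ft_force: [1.3, 0.7, -2.4]
grip_width: 0.537
t 13.45 tcp [0.5268 0.0872 0.2558] grasp [0.5346 0.0873 0.2728] zaxis [-0.4137 -0.0097 -0.9104] yaxis [ 0.0264 -0.9996 -0.0014] F [ 1.2738  0.713  -2.3864] w 45.8 q [ 0.3701  0.5928 -0.8831  1.2843  0.2617  1.8489 -2.0315]
shift [ 0.033  0.058 -0.042] turn [-0.002  1.439 -0.   ] |deg 82.4
```

```bash
python3 -m handwheel '[[[0.005,0.007,-0.01,0,0.17,0,0.03],[0.01,0.014,-0.015,0,0.35,0,0.03],[0.015,0.022,-0.022,0,0.52,0,0.03],[0.02,0.03,-0.027,0,0.7,0,0.03],[0.024,0.037,-0.03,0,0.87,0,0.03],[0.028,0.044,-0.034,0,1.05,0,0.03],[0.031,0.052,-0.038,0,1.22,0,0.03],[0.033,0.058,-0.042,0,1.39,0,0.03]]]' 50; python3 -m handwheel '[[[0,0,0,0,0,0,0.03],[0,0,0,0,0,0,0.03],[0,0,0,0,0,0,0.03],[0,0,0,0,0,0,0.03],[0,0,0,0,0,0,0.03],[0,0,0,0,0,0,0.03],[0,0,0,0,0,0,0.03],[0,0,0,0,0,0,0.03]]]' 50
python3 - <<'E'
from h import *
st()
for n in('side','top'): cv2.imwrite(f'pics/{n}9.png',manip.camera(n))
a=cv2.imread('pics/side9.png')[60:300,180:420];b=cv2.imread('pics/top9.png')[140:280,190:330]
cv2.imwrite('pics/c9.png',np.hstack([cv2.resize(a,(400,400)),cv2.resize(b,(400,400))]))
E
```

```text
clock: 14.45
position: [0.5744, 0.0277, 0.2775]
ee_rot: [0.886, 0.01, 0.464, -0.004]
ft_force: [1.0, 2.1, -1.2]
grip_width: 0.528
clock: 15.45
position: [0.5752, 0.0299, 0.277]
ee_rot: [0.887, 0.011, 0.461, -0.006]
ft_force: [0.5, -0.3, -2.1]
grip_width: 0.532
t 15.45 tcp [0.5752 0.0299 0.277 ] grasp [0.5599 0.0294 0.2877] zaxis [ 0.8181  0.0221 -0.5746] yaxis [ 0.0264 -0.9997 -0.0008] F [ 0.4597 -0.3115 -2.058 ] w 45.4 q [ 0.5481 -0.3718 -0.6383  2.3217 -0.5711  0.1871 -1.2048]
```

View pics/c9.png

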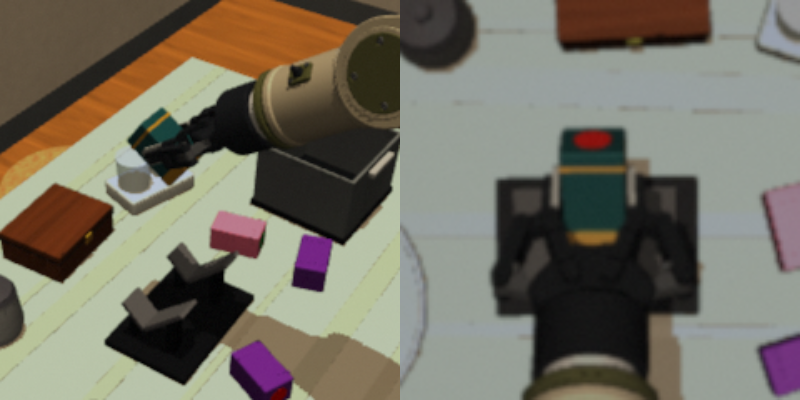

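The top view shows a red sticker at about (592,140) in the crop, with the base again about 35° above level. This tin is old, so it goes in the bin.

Run:
```python
from h import *
show([.54,-.1,.28],15,0);show([.494,-.329,.26],15,0)
```

```text
shift [-0.032  0.129 -0.019] turn [-0.016 -0.697  0.022] |deg 40.0
shift [-0.078  0.357 -0.05 ] turn [-0.016 -0.697  0.022] |deg 40.0
```

```bash
python3 -m handwheel '[[[-0.008,0.03,-0.005,0,-0.15,0,0.03],[-0.015,0.07,-0.01,0,-0.3,0.01,0.03],[-0.025,0.12,-0.018,-0.01,-0.45,0.01,0.03],[-0.037,0.17,-0.025,-0.01,-0.6,0.02,0.03],[-0.05,0.22,-0.032,-0.016,-0.697,0.022,0.03],[-0.06,0.27,-0.04,-0.016,-0.697,0.022,0.03],[-0.07,0.32,-0.045,-0.016,-0.697,0.022,0.03],[-0.078,0.357,-0.05,-0.016,-0.697,0.022,0.03]]]' 50
python3 - <<'E'
from h import *
st(); show([.494,-.329,.14],15,0)
E
```

```text
clock: 16.55
position: [0.4981, -0.3319, 0.241]
ee_rot: [0.991, -0.001, 0.13, 0.0]
ft_force: [1.1, -0.3, -1.1]
grip_width: 0.531
t 16.55 tcp [ 0.4981 -0.3319  0.241 ] grasp [ 0.4932 -0.3319  0.2591] zaxis [ 0.2586 -0.0003 -0.966 ] yaxis [-0.0023 -1.     -0.0003] F [ 1.0633 -0.2564 -1.0733] w 45.3 q [ 1.0016  0.1472 -0.4454  1.7025 -0.0859  1.086  -0.9741]
shift [-0.03  -0.003  0.115] turn [ 0.     0.    -0.002] |deg 0.1
```

```bash
python3 -m handwheel '[[[-0.01,-0.003,0.04,0,0,0,0.03],[-0.02,-0.003,0.08,0,0,0,0.03],[-0.03,-0.003,0.115,0,0,0,0.03],[-0.03,-0.003,0.115,0,0,0,0.03]]]' 50
python3 - <<'E'
from h import *
st()
for n in('side','top'): cv2.imwrite(f'pics/{n}10.png',manip.camera(n))
a=cv2.imread('pics/side10.png')[60:260,300:500];b=cv2.imread('pics/top10.png')[180:300,330:470]
cv2.imwrite('pics/c10.png',np.hstack([cv2.resize(a,(400,400)),cv2.resize(b,(400,400))]))
E
```

```text
clock: 17.05
position: [0.4981, -0.3253, 0.12]
ee_rot: [0.992, -0.001, 0.129, -0.002]
ft_force: [0.5, -0.7, -1.5]
grip_width: 0.533
t 17.05 tcp [ 0.4981 -0.3253  0.12  ] grasp [ 0.4933 -0.3254  0.1381] zaxis [ 0.2549  0.0036 -0.967 ] yaxis [-0.0006 -1.     -0.0039] F [ 0.455  -0.6965 -1.5002] w 45.5 q [ 0.9808  0.2538 -0.4453  1.8515 -0.0408  0.8431 -0.9882]
```

View pics/c10.png

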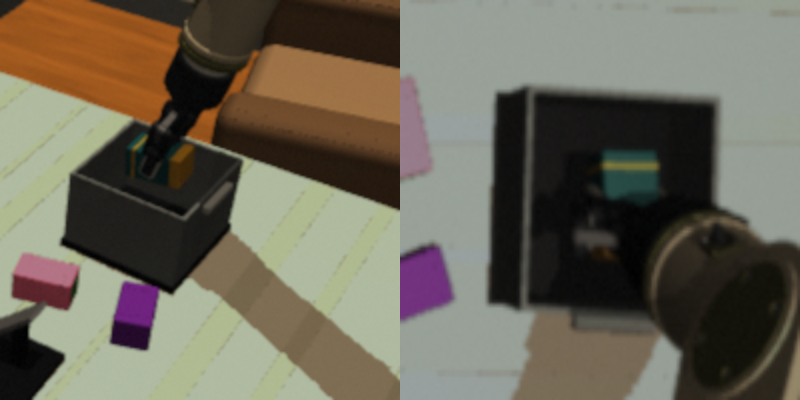

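The tin is inside the opening of the bin in both views. I'll lower it a little more, then release.

```bash
python3 -m handwheel '[[[-0.004,0.002,0.015,0,0,0,0.03],[-0.007,0.002,0.025,0,0,0,0.03],[-0.007,0.002,0.025,0,0,0,0.085],[-0.007,0.002,0.025,0,0,0,0.085],[-0.007,0.002,0.025,0,0,0,0.085],[-0.007,0.002,0.025,0,0,0,0.085]]]' 50; python3 -m handwheel '[[[0,0,-0.02,0,0,0,0.085],[0,0,-0.06,0,0,0,0.085],[0,0,-0.11,0,0,0,0.085],[0,0,-0.16,0,0,0,0.085],[0,0,-0.2,0,0,0,0.085],[0,0,-0.2,0,0,0,0.085]]]' 50
python3 - <<'E'
from h import *
st()
for n in('side','top'): cv2.imwrite(f'pics/{n}11.png',manip.camera(n))
E
```

```text
clock: 17.9
position: [0.4995, -0.3284, 0.0972]
ee_rot: [0.991, -0.0, 0.131, 0.0]
ft_force: [-0.2, -0.1, 0.4]
grip_width: 0.993
clock: 18.65
position: [0.4482, -0.3294, 0.2938]
ee_rot: [0.991, -0.0, 0.133, 0.002]
ft_force: [0.4, -0.5, -0.8]
grip_width: 0.995
t 18.65 tcp [ 0.4482 -0.3294  0.2938] grasp [ 0.4432 -0.3293  0.3118] zaxis [ 0.2627 -0.0045 -0.9649] yaxis [-0.0014 -1.      0.0043] F [ 0.3598 -0.4659 -0.7983] w 85.0 q [ 1.0767  0.0225 -0.4325  1.7177 -0.1568  1.1911 -0.8837]
```

View pics/side11.png

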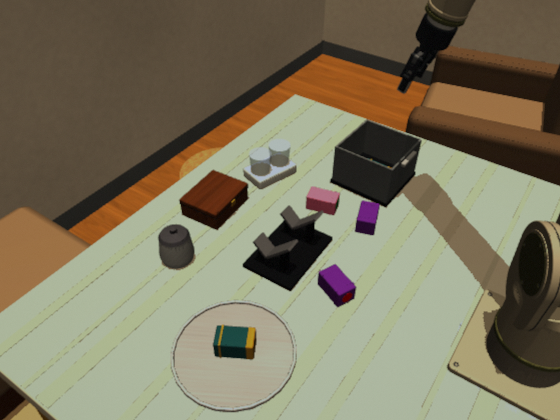

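View pics/top11.png

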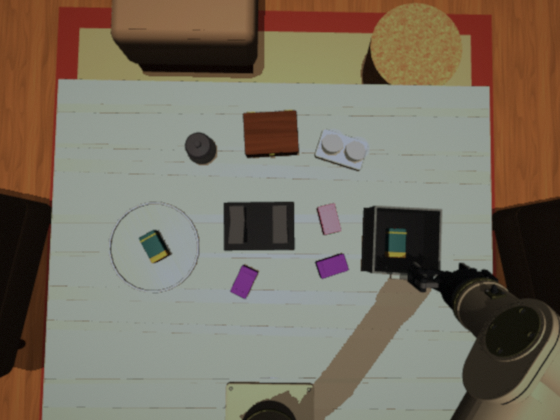

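The old tin is at (397,243) inside the bin, the fresh tin lies flat at (153,247) in the tray, and the stand is empty. One last numeric check on the things not to disturb, then I'll hand in.

Run:
```python
from h import *
a=cv2.imread('pics/top0.png').astype(int);b=cv2.imread('pics/top11.png').astype(int)
for n,(x,y,w,h) in dict(box=(238,105,66,58),pot=(180,128,42,42),cups=(310,125,64,50),pink=(313,200,32,38),purp1=(226,260,36,42),purp2=(312,250,40,30)).items():
    p,q=(np.uint8(t[y:y+h,x:x+w].mean(2)) for t in(a,b))
    print(n,'shift px',cv2.phaseCorrelate(np.float32(p),np.float32(q))[0],'meandiff',abs(p.astype(int)-q).mean().round(1))
print('tray tin',onplane('top',(153,247),.046),'bin tin',onplane('top',(397,243),.047))
print(manip.hand_in())
```

```text
box shift px (-0.010668662882942215, 0.001003855745246085) meandiff 3.4
pot shift px (0.5360061072440487, 0.5231229769152179) meandiff 4.0
cups shift px (0.0008226837887477245, 0.02441990712470954) meandiff 5.5
pink shift px (0.11171610918426467, 0.055389947330798606) meandiff 5.2
purp1 shift px (0.07741040089466367, 0.51571379600475) meandiff 4.9
purp2 shift px (0.06237472720573223, 0.06097764801186223) meandiff 4.7
tray tin [0.4679 0.3068 0.046 ] bin tin [ 0.4877 -0.3266  0.047 ]
the job is handed in; nothing more can be done
None
```

The job is done and handed in at about 19 s of the 51 s allowed.

- **Right tin:** I lifted it out, tipped its base to about 34° above level and held it for 1 s. The sticker was green, so I lowered it until it touched the tray floor (about 9 N) and released it flat on its side, about 6 mm from the tray centre.
- **Left tin:** I then did the same with this one, with its base about 35° above level. The sticker was red, so I dropped it in the bin from just inside the opening, near the bin's centre.

**Last checks:** The final pictures show the fresh tin flat in the tray, the old tin in the bin, the stand empty and the gripper clear of everything.

The box, cups, pink look-alike and one purple look-alike shifted by about 0.1 px or less between the first and last top views. The pot and the other purple look-alike read about 0.5 px (roughly 1.3 mm). The arm never went near the pot, so I take that as noise, but I did not confirm it with a second measurement.

One measurement disagreed slightly with the description: the tins measured 105 mm apart against the stated 110 mm. Both grasps closed at about 45 mm without trouble.

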